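Close the isostatic press with its screw plug

TASK

Close the bench press: lift the screw plug off its sloping rest, stand it upright in the open mouth of the press and let go of it, then take its knob again from above and screw it down clockwise until it stops, firmly hand-tight on the copper seal. Then take the hand away. Do not push about or knock over the other things on the bench.

Things in the scene. Friction and masses are not known exactly. Their poses are not given: they have to be found in the camera images.
- plug: Aluminium screw plug, 120 mm long, 0.5 kg. Origin: centre of the flange's underside (its seating face); +z along its axis to the knob. Steel nose dia. 36 from z -64 (cone tip) to -24; three-start thread dia. 53 from -21 to -5; flange dia. 68 from 0 to 10; neck; black knurled knob dia. 54 from z 14 to 56. Lies in its rest with +z sloping 20 deg upward; the knob overhangs, free all round.
- knob (a point): Point on the plug's axis inside the knob, 38 mm above the plug's origin: where to grip it. Gripped here, fingers may reach 24 mm further towards the flange. The heavy nose end can droop in a light grip.
- mouth (a point): Centre of the mouth at the top of the copper seal, 132.5 mm above the bench; z up. Plug down: the plug's origin is here. Mouth bore dia. 57; three small lugs 7 mm down fit the plug's thread, unmarked; guide bore for the nose dia. 38 from 30 mm down, 1 mm play all round. Set in upright, the plug comes to rest on the lugs with its origin 6 to 16 mm above this point.
- press: Steel vessel, 124 mm across, rim 130 mm high, axis at the origin (at bench level), z up, standing on a grey plate 180 x 390 mm that carries a blue hand pump with gauge and red lever on its +y side (from y 150 mm; up to 195 mm high). Bolted down. Thread right-handed, 27 mm per turn: from resting on the lugs to tight takes 110 to 240 deg clockwise.
- seal: Copper-coloured ring round the mouth, 72 mm outside, 58 mm inside, fixed; origin at the mouth point. The flange seats on it by the plug's weight up to 45 deg of turn before the thread bites; then the turning moment climbs steeply, and hand-tight means about 1 N m on the knob. It then holds by itself.
- rest: Wooden rest with two V saddles, 76 mm wide, bolted down. Origin at the bench, 84 mm below the lying plug's origin; its x axis points level to where the knob end looks. The saddles hold the plug's flange and nose.
- crucible_a: white ceramic crucible, an upright cup 56 mm wide, 58 mm high; origin under its foot. Bystander
- crucible_b: second crucible, same as crucible_a. Bystander
- oil_bottle: upright amber bottle of press oil with black cap, 64 mm wide, 150 mm high; origin under its foot. Bystander
- powder_jar: upright white jar with blue cap, 72 mm wide, 85 mm high; origin under its foot. Bystander
- spanner: steel spanner 190 mm long lying on the bench. Bystander
- brush: wooden-handled brush 170 mm long lying on the bench. Bystander
- die_block: dark steel block 70 x 50 x 30 mm; origin under its centre. Bystander
There are look-alikes about, which are no part of the job. What is shaped like the plug but green is not meant.

How it is judged:
By the outcome, as a careful person would: the job done as asked, in the order asked, and still so for the second after the job is handed in, with the robot touching nothing.
It also fails if it takes over 67 s, if anything falls off the work surface, if the arm or the gripper's body presses on something with over 40 N, if the wrist force passes 120 N, or if a joint passes its speed limit or range.

ROBOT

A 6-joint arm with a two-finger parallel gripper is mounted at the origin on the work surface. World frame = base frame: x ahead of the robot, y to its left, z up, the work surface at z = 0. Lengths are in m, angles in rad, forces in N, time in s.
With the tool pointing down it reaches from about 0.375 to 0.975 m from the base axis. Payload 3.8 kg.
Tool frame: the origin (TCP) lies at the very end of the fingers, on their centre line; the grasp point (between the pads) lies 19 mm behind it; z points along the fingers, y is the direction in which the jaws open and shut (so a half turn about z gives the same grasp; the last joint's range is limited). The gripper opens to 85 mm and grips with 20 to 120 N. Pads are 22 mm wide; open, the fingers measure 114 mm over their backs; the gripper's body (76 mm by 85 mm) begins 54 mm behind the grasp point. The pads swing forward as they close: fully open they stand 13 mm farther back than shut.
Start: joints at [-0.037, 0.264, 1.604, -0, 1.274, -0.037], TCP at [0.675, -0, 0.231] pointing down, gripper open.
Joint ranges: [-2.63, 2.63], [-0.94, 2.18], [0.31, 2.57], [-1.31, 4.45], [0, 2.66], [-2.55, 2.55]. Speed limits (rad/s): [2.57, 2.57, 3.14, 3.14, 3.14, 3.14].

INTERFACE

Orientations are given as a rotation vector (axis times angle).
In Python, from workcell import bot, viewer gives the robot as it stands.
- The arm moves only by the tool jog_arm, never from a script. Its argument "motion" is a list of rows, each an object of numbers: "dx", "dy", "dz": the shift along the world's x, y, z in cm; "turn": the turn about the world's z in rad. A call has 1 to 12 rows; each row shifts and turns the commanded pose from where the row before left it; what a row does not reach is not made up. A row lasts 1/12 s, in which the tool goes at most 41.7 mm and 7.16 degrees, less where a joint would pass 70% of its speed; a pose out of reach is approached as far as the arm can. A call is refused whole if a number of a shift passes 4.17 or a number of a turn 0.125, either way. A call with a gripper value outside its range is refused whole. "fingers" is the finger opening in cm, from 0 to 8.54, set as the call begins (left out, the last holds). The fingers move at their own pace and stop on an object; "grip_force" is the grip in N (left out, the last holds). Time passes only in rows, so rows that do not move let the fingers close. It gives the time, the measured TCP pose, the force and the opening at its end, in the units of the state.
- bot.read_state(): the state, without advancing time (a new reading comes with each control period).
- viewer.read_camera(name): name is "scene" or "side" or "wrist"; returns (picture, depth): 480x640x3 uint8, red, green, blue; 480x640 float32, m along the optical axis (not along the pixel's ray), 0 where there is no reading.
- viewer.camera_info(name): a dict with "vertical_fov" (degrees; the focal length in pixels is half the picture's height over the tangent of half this angle, whatever the lens; pixels are square), "cx", "cy" (the principal point, pixels), "R" (3x3) and "t" (3): a world point X has camera coordinates R X + t. Camera axes: x right, y down, z forward; pixel columns grow to the right and rows downward; lengths in m; the calibration is good to about 2 mm. A picture is of the moment at which its call begins: read the wrist's pose just before it. camera_info takes no time and is no camera call; for the wrist camera it gives the pose at the moment of the call.
- bot.finish_job(): hands the job in, once; it reports no verdict.
The state is a dict: "time": time; "q": joint angles; "joint_vel": joint speeds; "joint_torque": joint torques, N m; "tool_pos": TCP position; "tcp_rot": TCP orientation; "wrist_force": force on the tool from outside, world axes, zero at the start; "torque": the same for the moment, N m; "width": opening from 0.0 (shut) to 1.0 (fully open).
Only numpy, scipy, OpenCV 4.12 (cv2) and the standard library are available. Lean on these libraries where they do the work, as an engineer would, in place of code of your own. Each camera call takes 0.05 s, during which the arm holds its last target. There are 200 camera calls.

## Working session

There is one attempt and no reset: what is moved stays moved. The work goes in short steps, Python scripts to look and compute and a tool call to move; the robot and the scene stay as the last step left them, time stands still between calls to the robot, and variables do not carry over. Pictures are saved under pics/ and viewed, about 8 in all and at most 12, crops included, and the job is handed in when it is done.

Besides the shell and the picture viewer there is one more tool, called after "Emit:" by a JSON object that holds its "fn" and its "kwargs", one argument or row to a line. jog_arm: Moves the arm, as the interface text tells. Its arguments: {"type":"object","properties":{"motion":{"type":"array"},"fingers":{"type":"number"},"grip_force":{"type":"number"}},"required":["motion"]}

```bash
ls; mkdir -p pics; cat > h.py <<'E'
import numpy as np, cv2
from workcell import bot, viewer
def cam(n):
    i=viewer.camera_info(n); p,d=viewer.read_camera(n)
    f=240/np.tan(np.radians(i["vertical_fov"])/2)
    return p,d,f,i["cx"],i["cy"],np.array(i["R"]),np.array(i["t"])
def cloud(d,f,cx,cy,R,t):
    v,u=np.mgrid[0:480,0:640]
    X=np.stack([(u-cx)/f*d,(v-cy)/f*d,d],-1)
    W=(X-t)@R; W[d<=0]=np.nan
    return W
def save(n,p): cv2.imwrite("pics/"+n,cv2.cvtColor(p,cv2.COLOR_RGB2BGR))
E
python3 - <<'E'
from h import *
for n in("scene","side"):
    c=cam(n); save(n+"1.png",c[0]); np.savez("/tmp/"+n+".npz",p=c[0],d=c[1],W=cloud(*c[1:]))
    print(n,c[2:5],-c[5].T@c[6], c[5][2])
s=bot.read_state(); print(s)
E
```

```text
pics
scene (np.float64(435.62704862805157), 317.66207507914373, 237.41168212808537) [ 1.16457422 -0.43151312  0.88655307] [-0.61251036  0.30113102 -0.73085646]
side (np.float64(437.99070721009343), 319.5268045993675, 243.15950626634103) [ 0.3383707  -0.88694328  0.81496098] [ 0.12773181  0.73330517 -0.66779347]
{'time': 0.1, 'q': array([-3.69165066e-02,  2.64706242e-01,  1.60525556e+00,  1.94535429e-06,
        1.27370961e+00, -3.68997157e-02]), 'joint_vel': array([ 0.00049015, -0.00103444, -0.00252055, -0.00091519,  0.00111317,
        0.00068258]), 'joint_torque': array([ 2.96398039e-04, -5.16707003e+01, -3.68589377e+01,  1.30520286e-05,
        6.22219843e-03,  5.24967299e-05]), 'tool_pos': array([6.74327861e-01, 1.24802991e-05, 2.30057587e-01]), 'tcp_rot': array([-2.22038227e+00, -2.22034372e+00,  2.21893470e-03]), 'wrist_force': array([-0.35946482, -0.36362528,  0.07501918]), 'torque': array([-0.00212565,  0.03480857, -0.01845543]), 'width': 1.000464327193295}
```

View pics/scene1.png

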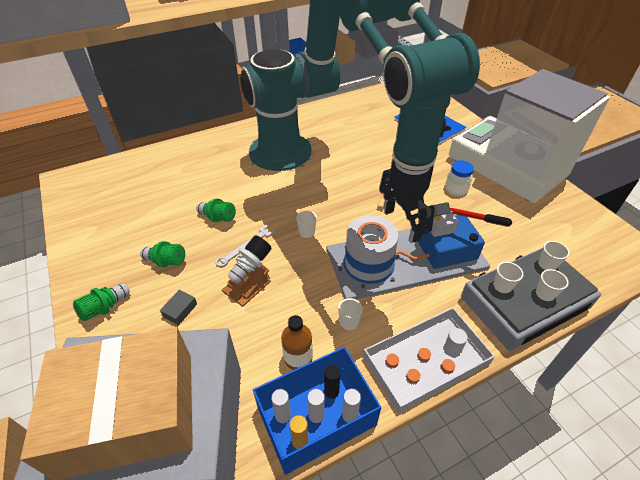

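View pics/side1.png

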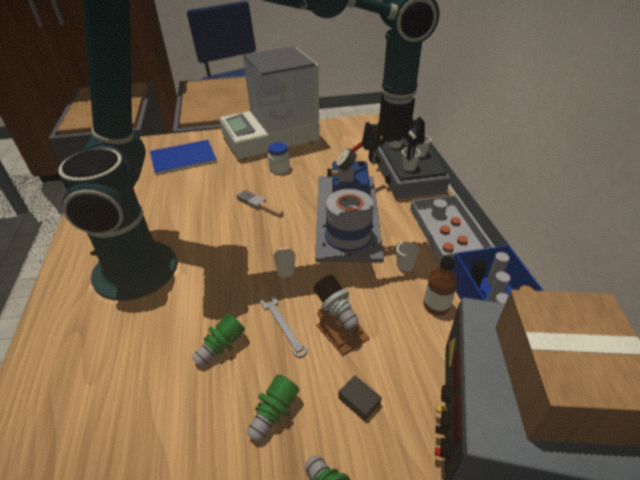

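The scene view shows the press mouth (copper ring) at (373,233), and the plug at about (250,262) with its black knob at (259,246). In the side view the ring is at (350,202) and the knob at (327,288). The green plugs are decoys. Next I measure them from the depth cloud.

```bash
python3 - <<'E'
from h import *
for n,kn,sl,rest in(("scene",(225,225,285,310),(350,215,400,250),0),("side",(300,265,375,355),(325,185,375,225),0)):
    z=np.load(f"/tmp/{n}.npz"); p=z['p'].astype(int); W=z['W']
    r,g,b=p[...,0],p[...,1],p[...,2]
    # seal
    x0,y0,x1,y1=sl; m=np.zeros(r.shape,bool); m[y0:y1,x0:x1]=1
    cu=m&(r>1.5*b)&(r>1.25*g)&(r>110)&(abs(W[...,2]-.1325)<.012)
    P=W[cu]; A=np.c_[2*P[:,:2],np.ones(len(P))]; s=np.linalg.lstsq(A,(P[:,:2]**2).sum(1),rcond=None)[0]
    print(n,"seal",len(P),s[:2],np.sqrt(s[2]+s[0]**2+s[1]**2),np.median(P[:,2]),P.min(0),P.max(0))
    # rim annulus: z near .13
    m2=np.zeros(r.shape,bool); m2[y0-20:y1+20,x0-20:x1+20]=1
    P=W[m2&(abs(W[...,2]-.131)<.006)]; print(" rim bbox",P.min(0),P.max(0),(P.min(0)+P.max(0))/2)
    x0,y0,x1,y1=kn; m=np.zeros(r.shape,bool); m[y0:y1,x0:x1]=1
    k=m&(p.max(-1)<60)&(W[...,2]>.06); P=W[k]; print(" knob",len(P),np.median(P,0),P.min(0),P.max(0))
    al=m&(p.max(-1)-p.min(-1)<30)&(p.max(-1)>80)&(W[...,2]>.05); P=W[al]; print(" metal",len(P),np.median(P,0),P.min(0),P.max(0))
    P=W[k|al]; c=P.mean(0); u,sv,vt=np.linalg.svd(P-c); print(" axis",c,sv,vt[0])
    br=m&(r>b+40)&(W[...,2]>.02); P=W[br];print(" rest",len(P),P.min(0),P.max(0),np.median(P,0))
    x0,y0,x1,y1=kn; save(n+"_crop.png",cv2.resize(z['p'][y0-10:y1+10,x0-10:x1+10],None,fx=5,fy=5,interpolation=cv2.INTER_CUBIC))
a,b=[cv2.imread(f"pics/{n}_crop.png") for n in("scene","side")]
h=max(a.shape[0],b.shape[0]); f=lambda q:cv2.copyMakeBorder(q,0,h-q.shape[0],0,0,0)
o=np.hstack([f(a),f(b)]); cv2.imwrite("pics/crops.png",o); print(o.shape)
E
```

```text
scene seal 187 [0.57593987 0.00358703] 0.032269968693347965 0.13176956085083114 [ 0.53984776 -0.03065977  0.12627591] [0.61105604 0.04008108 0.13546839]
 rim bbox [ 0.51364908 -0.0588961   0.12504775] [0.63815935 0.06403654 0.13546839] [0.57590422 0.00257022 0.13025807]
 knob 366 [ 0.4818072  -0.25284926  0.11354802] [ 0.44647179 -0.32214772  0.06352041] [ 0.51428141 -0.2233314   0.12700545]
 metal 585 [ 0.49933237 -0.29595652  0.09013236] [ 0.44579416 -0.34023058  0.05497139] [ 0.51905134 -0.24490582  0.11945333]
 axis [ 0.49031024 -0.28098093  0.09850946] [1.00055621 0.43632019 0.21133929] [ 0.33587714 -0.84502681 -0.4160724 ]
 rest 532 [ 0.44378119 -0.3444028   0.02017355] [ 0.5316442  -0.22574842  0.12163995] [ 0.50403785 -0.28958739  0.03461267]
side seal 122 [0.57410425 0.00411705] 0.03240102214065711 0.1342381941009102 [ 0.5393045  -0.02900469  0.12656271] [0.61075276 0.04398869 0.13742217]
 rim bbox [ 0.51254391 -0.06093239  0.12505042] [0.63461017 0.18774583 0.1366906 ] [0.57357704 0.06340672 0.13087051]
 knob 422 [ 0.4595833  -0.25993066  0.11687646] [ 0.43502002 -0.28125716  0.09188519] [ 0.49347546 -0.232278    0.13000116]
 metal 655 [ 0.48507304 -0.30228895  0.09370142] [ 0.44509349 -0.34132958  0.06223399] [ 0.51265184 -0.26084576  0.12109742]
 axis [ 0.47441798 -0.28756844  0.10304043] [1.0790057  0.44133928 0.21268966] [ 0.41556144 -0.81446727 -0.40490957]
 rest 315 [ 0.4364203  -0.34586872  0.02006508] [ 0.52766385 -0.25383205  0.10269664] [ 0.46717653 -0.31230202  0.03247231]
(550, 875, 3)
```

View pics/crops.png

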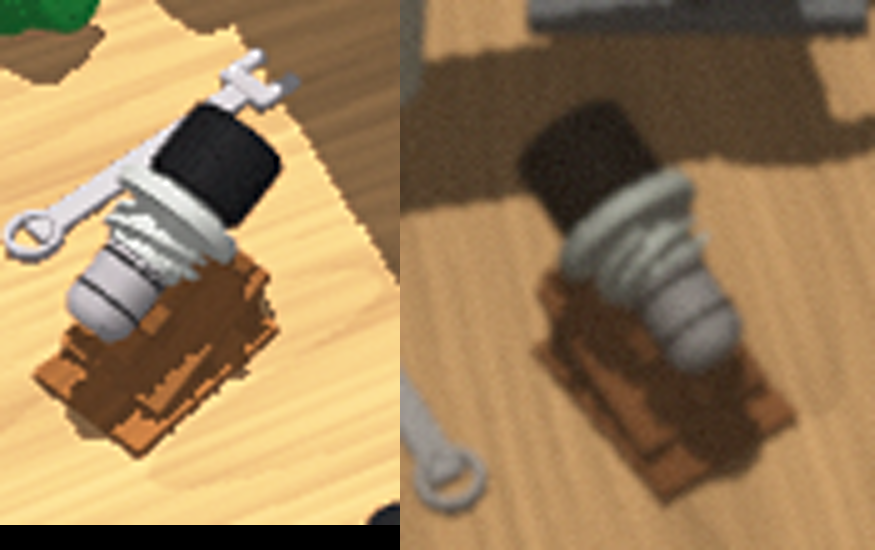

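The crops show the black knob pointing up and away from the nose, with the flange and nose in the wooden V saddles. The spanner lies behind. The depth clouds from the two views cover different sides of the plug, so I fit its axis to both with the slope and height known.

```bash
python3 - <<'E'
from h import *
from scipy.optimize import least_squares
S=[]
for n,kn in(("scene",(225,225,285,310)),("side",(300,265,375,355))):
    z=np.load(f"/tmp/{n}.npz"); p=z['p'].astype(int); W=z['W']; x0,y0,x1,y1=kn
    m=np.zeros(W.shape[:2],bool); m[y0:y1,x0:x1]=1
    m&=(p.max(-1)-p.min(-1)<35)&(W[...,2]>.07); S.append(W[m])
def prof(P,o,yaw):
    a=np.array([np.cos(yaw)*np.cos(.349),np.sin(yaw)*np.cos(.349),np.sin(.349)]); q=P-o; s=q@a
    return s,np.linalg.norm(q-s[:,None]*a,axis=1)
def res(x,P):
    s,r=prof(P,np.array(x[:3]),x[3]); 
    R=np.where(s>.012,.027,np.where(s>-.002,.034,np.where(s>-.0225,.0265,.018)))
    e=r-R; e[(s>.058)|(s<-.064)]=.02
    return e
for nm,P in(("scene",S[0]),("side",S[1]),("both",np.vstack(S))):
    best=min((least_squares(res,[.472-d*np.cos(y),-.265-d*np.sin(y),.084,y],args=(P,),loss='soft_l1',f_scale=.002,x_scale=[.01,.01,.01,.1],diff_step=1e-3) for y in(1.85,2.0,2.15) for d in(.0,.01,.02,.03)),key=lambda f:f.cost)
    x=best.x; s,r=prof(P,x[:3],x[3])
    print(nm,len(P),x,np.degrees(x[3]),best.cost/len(P)*1e6,np.percentile(s,[1,99]))
    print("  knob",x[:3]+.038*np.array([np.cos(x[3])*.9397,np.sin(x[3])*.9397,.342]))
# bystanders near
z=np.load("/tmp/scene.npz");W=z['W']
for u,v in((307,215),(350,305),(459,170),(295,325),(332,380)):print((u,v),np.nanmedian(W[v-3:v+4,u-3:u+4].reshape(-1,3),0))
E
```

```text
scene 940 [ 0.47860598 -0.28003251  0.08228996  1.99360409] 114.22510054026183 2.7220975070222613 [-0.06123377  0.05354392]
  knob [ 0.46395394 -0.2474684   0.09528596]
side 1187 [ 0.47895348 -0.27826539  0.08504635  1.99903268] 114.53613548961273 2.4729812069285084 [-0.06291727  0.05263728]
  knob [ 0.46412487 -0.24578129  0.09804235]
both 2127 [ 0.47825041 -0.27935189  0.08390066  1.99075274] 114.0617302004093 2.694164564580799 [-0.06223021  0.05327474]
  knob [ 0.46369127 -0.24674613  0.09689666]
(307, 215) [ 0.36958909 -0.07265293  0.04542261]
(350, 305) [ 0.67915098 -0.11057914  0.03816017]
(459, 170) [0.43832343 0.39028046 0.08379647]
(295, 325) [ 0.7357507  -0.27211417  0.14875952]
(332, 380) [ 0.84306659 -0.24624274  0.08892976]
```

Both views agree on the knob point, (0.464, −0.2465, 0.097), with the plug's yaw at 114° and its origin at z 0.084 as specified. The mouth is at (0.575, 0.003). I move above the knob with the jaws turned +24°.

Emit:
{"fn": "jog_arm", "kwargs": {
  "motion": [
    {"dx": -2.1,"dy": -2.465,"turn": 0.042},
    {"dx": -2.1,"dy": -2.465,"turn": 0.042},
    {"dx": -2.1,"dy": -2.465,"turn": 0.042},
    {"dx": -2.1,"dy": -2.465,"turn": 0.042},
    {"dx": -2.1,"dy": -2.465,"turn": 0.042},
    {"dx": -2.1,"dy": -2.465,"turn": 0.042},
    {"dx": -2.1,"dy": -2.465,"turn": 0.042},
    {"dx": -2.1,"dy": -2.465,"turn": 0.042},
    {"dx": -2.1,"dy": -2.465,"turn": 0.042},
    {"dx": -2.1,"dy": -2.465,"turn": 0.042},
    {"dz": -3},
    {"dz": -2}
  ],
  "fingers": 8.54,
  "grip_force": 20
}}

```text
validation failed for argument at $.mo...
```

Emit:
{"fn": "jog_arm", "kwargs": {
  "motion": [
    {},
    {}
  ]
}}

```text
validation failed for argument at $.mo...
```

Emit:
{"fn": "jog_arm", "kwargs": {
  "motion": [
    {"dx": -2.1,"dy": -2.465,"dz": 0,"turn": 0.042},
    {"dx": -2.1,"dy": -2.465,"dz": 0,"turn": 0.042},
    {"dx": -2.1,"dy": -2.465,"dz": 0,"turn": 0.042},
    {"dx": -2.1,"dy": -2.465,"dz": 0,"turn": 0.042},
    {"dx": -2.1,"dy": -2.465,"dz": 0,"turn": 0.042},
    {"dx": -2.1,"dy": -2.465,"dz": 0,"turn": 0.042},
    {"dx": -2.1,"dy": -2.465,"dz": 0,"turn": 0.042},
    {"dx": -2.1,"dy": -2.465,"dz": 0,"turn": 0.042},
    {"dx": -2.1,"dy": -2.465,"dz": 0,"turn": 0.042},
    {"dx": -2.1,"dy": -2.465,"dz": 0,"turn": 0.042},
    {"dx": 0,"dy": 0,"dz": -3,"turn": 0},
    {"dx": 0,"dy": 0,"dz": -2,"turn": 0}
  ],
  "fingers": 8.54,
  "grip_force": 20
}}

```text
time: 1.1
tool_pos: [0.4639, -0.2482, 0.1809]
tcp_rot: [1.713, 2.632, -0.0]
wrist_force: [-0.5, 0.1, -1.0]
width: 1.001
```

Emit:
{"fn": "jog_arm", "kwargs": {
  "motion": [
    {"dx": 0,"dy": 0,"dz": 0,"turn": 0},
    {"dx": 0,"dy": 0,"dz": 0,"turn": 0}
  ]
}}

```text
time: 1.27
tool_pos: [0.4636, -0.2459, 0.1798]
tcp_rot: [-1.708, -2.632, 0.0]
wrist_force: [-0.3, 0.1, 0.4]
width: 0.997
```

```bash
python3 - <<'E'
from h import *
c=cam("wrist"); W=cloud(*c[1:]); p=c[0].astype(int); save("wrist1.png",c[0])
f,cx,cy,R,t=c[2:]
for X in ([.4637,-.2467,.097],[.478,-.279,.084]):
    q=R@X+t; print(q[:2]/q[2]*f+[cx,cy])
a=np.array([np.cos(1.991)*.9397,np.sin(1.991)*.9397,.342]);o=np.array([.4783,-.2794,.0839])
q=W-o; s=q@a; b=np.array([a[1],-a[0],0]);b/=np.linalg.norm(b)
m=(s>.016)&(s<.054)&(np.linalg.norm(q-s[...,None]*a,axis=-1)<.036)&(W[...,2]>.07)
l=(q@b)[m]; print(m.sum(),np.percentile(l,[1,50,99]),np.nanmax(W[...,2][m]))
E
```

```text
[321.57697459 241.7571149 ]
[321.64425336 285.36395046]
4375 [-0.02429789  0.00148045  0.02736234] 0.12840726046904608
```

View pics/wrist1.png

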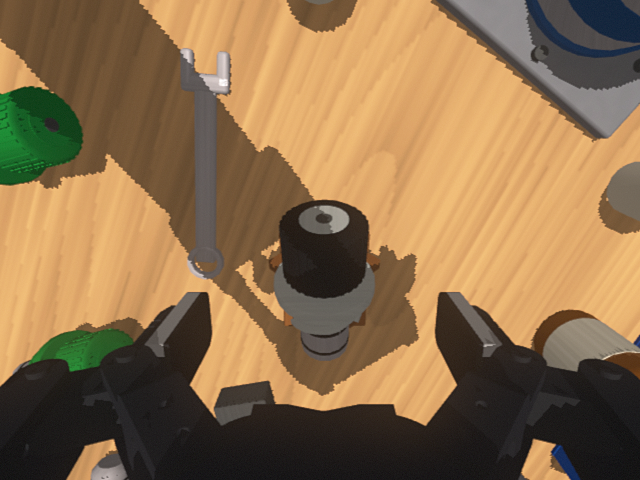

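The wrist view shows the knob at (323,245), centred between the fingertips and free on both sides. The jaws are square to the axis. I go down and grip lightly.

Emit:
{"fn": "jog_arm", "kwargs": {
  "motion": [
    {"dx": 0,"dy": 0,"dz": -2.6,"turn": 0},
    {"dx": 0,"dy": 0,"dz": -2.6,"turn": 0},
    {"dx": 0,"dy": 0,"dz": -2.6,"turn": 0},
    {"dx": 0,"dy": 0,"dz": -1.6,"turn": 0},
    {"dx": 0,"dy": 0,"dz": -0.9,"turn": 0},
    {"dx": 0,"dy": 0,"dz": 0,"turn": 0},
    {"dx": 0,"dy": 0,"dz": 0,"turn": 0}
  ]
}}

```text
time: 1.9
tool_pos: [0.4661, -0.2467, 0.0794]
tcp_rot: [1.708, 2.635, 0.0]
wrist_force: [0.2, -0.4, 0.3]
width: 1.001
```

Emit:
{"fn": "jog_arm", "kwargs": {
  "motion": [
    {"dx": 0,"dy": 0,"dz": 0,"turn": 0},
    {"dx": 0,"dy": 0,"dz": 0,"turn": 0},
    {"dx": 0,"dy": 0,"dz": 0,"turn": 0},
    {"dx": 0,"dy": 0,"dz": 0,"turn": 0},
    {"dx": 0,"dy": 0,"dz": 0,"turn": 0},
    {"dx": 0,"dy": 0,"dz": 0,"turn": 0},
    {"dx": 0,"dy": 0,"dz": 0,"turn": 0},
    {"dx": 0,"dy": 0,"dz": 0,"turn": 0}
  ],
  "fingers": 4.0,
  "grip_force": 20
}}

```text
time: 2.57
tool_pos: [0.465, -0.2474, 0.0798]
tcp_rot: [1.709, 2.635, -0.002]
wrist_force: [-3.7, -1.4, 5.8]
width: 0.621
```

Emit:
{"fn": "jog_arm", "kwargs": {
  "motion": [
    {"dx": 0,"dy": 0,"dz": 0.7,"turn": 0},
    {"dx": 0,"dy": 0,"dz": 1.2,"turn": 0},
    {"dx": 0,"dy": 0,"dz": 1.5,"turn": 0},
    {"dx": 0,"dy": 0,"dz": 1.5,"turn": 0},
    {"dx": 0,"dy": 0,"dz": 1.5,"turn": 0},
    {"dx": 0,"dy": 0,"dz": 2,"turn": 0},
    {"dx": 0,"dy": 0,"dz": 2.5,"turn": 0},
    {"dx": 0,"dy": 0,"dz": 2.5,"turn": 0},
    {"dx": 0,"dy": 0,"dz": 2.5,"turn": 0},
    {"dx": 0,"dy": 0,"dz": 2.5,"turn": 0},
    {"dx": 0,"dy": 0,"dz": 2,"turn": 0},
    {"dx": 0,"dy": 0,"dz": 0,"turn": 0}
  ]
}}

```text
time: 3.57
tool_pos: [0.4673, -0.2475, 0.2883]
tcp_rot: [1.704, 2.628, 0.001]
wrist_force: [0.4, -0.7, -2.9]
width: 0.629
```

```bash
python3 - <<'E'
from h import *
s=bot.read_state();print(s['tool_pos'],s['wrist_force'],s['torque'],s['width'])
for n in("scene","side"):
    c=cam(n); f,cx,cy,R,t=c[2:]; q=R@(s['tool_pos']+[0,0,-.02])+t; u,v=(q[:2]/q[2]*f+[cx,cy]).astype(int)
    save(n+"_l.png",cv2.resize(c[0][max(v-75,0):v+75,max(u-75,0):u+75],(400,400)))
cv2.imwrite("pics/lift.png",np.hstack([cv2.imread(f"pics/{n}_l.png") for n in("scene","side")]))
E
```

```text
[ 0.46728432 -0.24749194  0.28825968] [ 0.41158704 -0.74324803 -2.92735884] [ 0.05848764 -0.04572787 -0.02288849] 0.6287034920036436
```

View pics/lift.png

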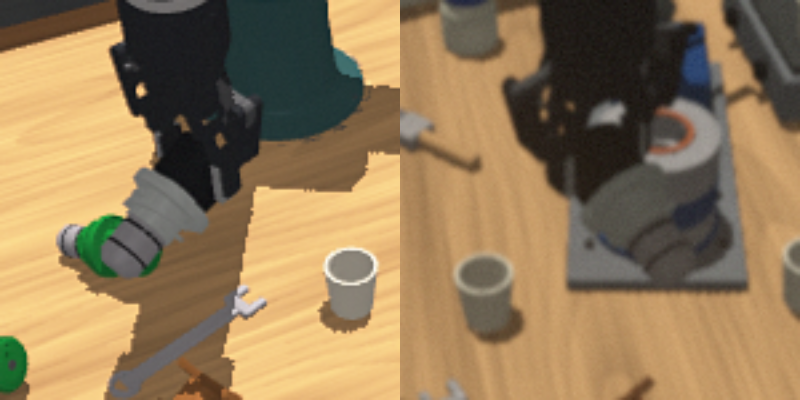

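The plug drooped to roughly 45° in the light grip. I measure the tilt, then shake gently along its swing direction to bring it further down.

```bash
cat > tilt.py <<'E'
from h import *
from scipy.optimize import least_squares
def tilt(names=("scene","side"),yaw=None):
    s=bot.read_state(); g=s['tool_pos']+[0,0,.017]
    Rm,_=cv2.Rodrigues(s['tcp_rot']); h=Rm[:,0]; 
    if h@[np.cos(1.99),np.sin(1.99),0]<0:h=-h
    y=np.arctan2(h[1],h[0]); P=[]
    for n in names:
        c=cam(n); W=cloud(*c[1:]); p=c[0].astype(int); q=W-g
        m=(np.linalg.norm(q,axis=-1)<.115)&(W[...,2]<g[2]-.022)&(p.max(-1)-p.min(-1)<40)&(np.abs(q@Rm[:,1])<.036); P.append(W[m])
    P=np.vstack(P)
    def res(x):
        a=np.array([np.cos(y)*np.cos(x[0]),np.sin(y)*np.cos(x[0]),np.sin(x[0])]); q=P-(g+h*x[1]+[0,0,x[2]]); s=q@a+.038; r=np.linalg.norm(q-np.outer(s-.038,a),axis=1)
        R=np.where(s>.012,.027,np.where(s>-.002,.034,np.where(s>-.0225,.0265,.018)))
        e=r-R; e[(s<-.066)|(s>.058)]=.02; return e
    b=min((least_squares(res,[np.radians(t),0,0],loss='soft_l1',f_scale=.002,diff_step=1e-3,x_scale=[.1,.01,.01]) for t in range(10,120,10)),key=lambda f:f.cost)
    print("tilt deg",np.degrees(b.x[0]),"shift mm",b.x[1:]*1e3,"n",len(P),"cost",b.cost/len(P)*1e6,"wf",s['wrist_force'].round(2),"tq",s['torque'].round(3),"tcp",s['tool_pos'].round(4),"t",s['time'])
E
python3 -c "from tilt import *;tilt()"
```

```text
tilt deg 27.206362368285767 shift mm [-2.20562752  4.81058103] n 444 cost 3.403949319178475 wf [-0.39 -0.09 -4.88] tq [ 0.21   0.072 -0.013] tcp [ 0.4652 -0.2463  0.2829] t 3.6667
```

Emit:
{"fn": "jog_arm", "kwargs": {
  "motion": [
    {"dx": 0,"dy": 0,"dz": 0,"turn": 0},
    {"dx": 0,"dy": 0,"dz": 0,"turn": 0},
    {"dx": 0,"dy": 0,"dz": 0,"turn": 0},
    {"dx": 0,"dy": 0,"dz": 0,"turn": 0}
  ]
}}

```text
time: 4.1
tool_pos: [0.4647, -0.2463, 0.2813]
tcp_rot: [-1.709, -2.634, 0.0]
wrist_force: [0.6, -0.6, -4.0]
width: 0.627
```

```bash
python3 -c "from tilt import *;tilt()"
```

```text
tilt deg 29.425188999067473 shift mm [-4.1334378   8.22029721] n 405 cost 3.505419959125429 wf [ 0.6  -0.63 -4.02] tq [ 0.177  0.077 -0.011] tcp [ 0.4647 -0.2463  0.2813] t 4.1
```

Tilt is about 30° and friction holds it there. Upward jerks add inertia to the gravity moment, so I bounce vertically, clear of everything.

Emit:
{"fn": "jog_arm", "kwargs": {
  "motion": [
    {"dx": 0,"dy": 0,"dz": 4,"turn": 0},
    {"dx": 0,"dy": 0,"dz": 4,"turn": 0},
    {"dx": 0,"dy": 0,"dz": -3,"turn": 0},
    {"dx": 0,"dy": 0,"dz": -3,"turn": 0},
    {"dx": 0,"dy": 0,"dz": 4,"turn": 0},
    {"dx": 0,"dy": 0,"dz": 4,"turn": 0},
    {"dx": 0,"dy": 0,"dz": -4,"turn": 0},
    {"dx": 0,"dy": 0,"dz": -4,"turn": 0},
    {"dx": 0,"dy": 0,"dz": 4,"turn": 0},
    {"dx": 0,"dy": 0,"dz": 4,"turn": 0},
    {"dx": 0,"dy": 0,"dz": 0,"turn": 0},
    {"dx": 0,"dy": 0,"dz": 0,"turn": 0}
  ]
}}

```text
time: 5.2
tool_pos: [0.4654, -0.2468, 0.3835]
tcp_rot: [1.707, 2.632, -0.0]
wrist_force: [1.2, -0.6, -3.6]
width: 0.619
```

```bash
python3 -c "from tilt import *;tilt()"
```

```text
tilt deg 76.27217824223959 shift mm [12.41005064 -3.09279171] n 1664 cost 3.526040068045238 wf [ 1.24 -0.55 -3.64] tq [-0.017 -0.083 -0.03 ] tcp [ 0.4654 -0.2468  0.3835] t 5.2
```

```bash
python3 - <<'E'
from h import *
s=bot.read_state()
for n in("scene","side"):
    c=cam(n); f,cx,cy,R,t=c[2:]; q=R@(s['tool_pos']+[0,0,-.02])+t; u,v=(q[:2]/q[2]*f+[cx,cy]).astype(int)
    save(n+"_l.png",cv2.resize(c[0][max(v-75,0):v+75,max(u-75,0):u+75],(400,400)))
cv2.imwrite("pics/lift2.png",np.hstack([cv2.imread(f"pics/{n}_l.png") for n in("scene","side")]))
E
```

```text
(no output)
```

View pics/lift2.png

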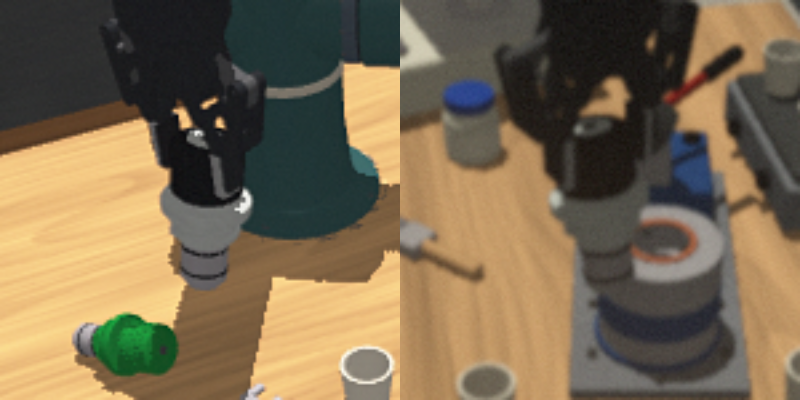

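The plug now hangs nearly upright. I refine the axis fit in each view separately.

```bash
cat > ax.py <<'E'
from h import *
from scipy.optimize import least_squares
def axis(names=("scene","side")):
    s=bot.read_state(); g=s['tool_pos']; Rm,_=cv2.Rodrigues(s['tcp_rot']); jaw=Rm[:,1]; D=[]
    for n in names:
        c=cam(n); W=cloud(*c[1:]); p=c[0].astype(int); q=W-g
        m=(np.hypot(q[...,0],q[...,1])<.06)&(q[...,2]<0.012)&(q[...,2]>-.11)&(p.max(-1)-p.min(-1)<40)&(p.max(-1)>70)
        D.append(W[m])
    def res(x,P):
        a=np.array([np.sin(x[3]),np.sin(x[4]),0]); a[2]=np.sqrt(1-a@a); q=P-(g+x[:3]); s=q@a; r=np.linalg.norm(q-np.outer(s,a),axis=1)
        R=np.where(s>.012,.027,np.where(s>-.002,.034,np.where(s>-.0225,.0265,.018)))
        e=r-R; e=np.where(s<-.063,np.maximum(np.abs(e),-.063-s),e); return e
    for nm,P in [(n,d) for n,d in zip(names,D)]+[("all",np.vstack(D))]:
        b=min((least_squares(res,[x,y,z,0,0],args=(P,),loss='soft_l1',f_scale=.002,diff_step=1e-3,x_scale=[.01,.01,.01,.1,.1]) for x in(-.01,.01) for y in(-.01,.01) for z in(-.005,-.015,-.025)),key=lambda f:f.cost)
        print(nm,len(P),"origin rel TCP mm",(b.x[:3]*1e3).round(1),"lean deg x,y",np.degrees(b.x[3:]).round(1),"cost",round(b.cost/len(P)*1e6,2))
    print("jaw",jaw.round(2),"tcp",g.round(4),"wf",s['wrist_force'].round(2),"tq",s['torque'].round(3),"t",s['time'])
E
python3 -c "from ax import *;axis()"
```

```text
scene 690 origin rel TCP mm [ -1.5   1.7 -29. ] lean deg x,y [-4.8 12.7] cost 2.95
side 756 origin rel TCP mm [ -1.4   2.3 -28. ] lean deg x,y [-4.6 13. ] cost 2.76
all 1446 origin rel TCP mm [ -1.7   2.  -29.2] lean deg x,y [-5.6 13.2] cost 3.14
jaw [0.91 0.41 0.  ] tcp [ 0.4661 -0.2472  0.3839] wf [ 0.62 -0.24 -4.64] tq [ 0.028 -0.037  0.013] t 5.4
```

```bash
python3 - <<'E'
from h import *
c=cam("wrist"); save("wrist2.png",c[0]); f,cx,cy,R,t=c[2:]; s=bot.read_state(); Rm,_=cv2.Rodrigues(s['tcp_rot'])
print("cam in tool",Rm.T@(-R.T@t-s['tool_pos'])); 
W=cloud(*c[1:]); L=(W-s['tool_pos'])@Rm
p=c[0].astype(int)
m=(p.max(-1)>95)&(p.max(-1)-p.min(-1)<35)&(L[...,2]<.05)&(L[...,2]>-.06)&(np.abs(L[...,1])<.03)
n,l,st,ce=cv2.connectedComponentsWithStats(m.astype(np.uint8))
for i in range(1,n):
    if st[i,4]>60: print(st[i],np.median(L[l==i],0).round(4),L[l==i].min(0).round(4),L[l==i].max(0).round(4))
E
```

```text
cam in tool [ 0.07095077  0.00074207 -0.14333771]
[ 254  201  143   70 2339] [0.0297 0.0005 0.0198] [ 0.012  -0.0299 -0.0266] [0.0378 0.03   0.0237]
[ 277  258   93   90 5795] [ 0.0143  0.0008 -0.0308] [-0.001  -0.0143 -0.0354] [ 0.0289  0.0159 -0.0267]
[221 282  27  56 403] [ 0.0119 -0.0287 -0.0328] [ 0.0079 -0.03   -0.0431] [ 0.0128 -0.0272 -0.0088]
[404 292  17  46 125] [ 0.0119  0.0295 -0.0361] [ 0.0078  0.028  -0.0429] [ 0.0149  0.03   -0.0186]
```

View pics/wrist2.png

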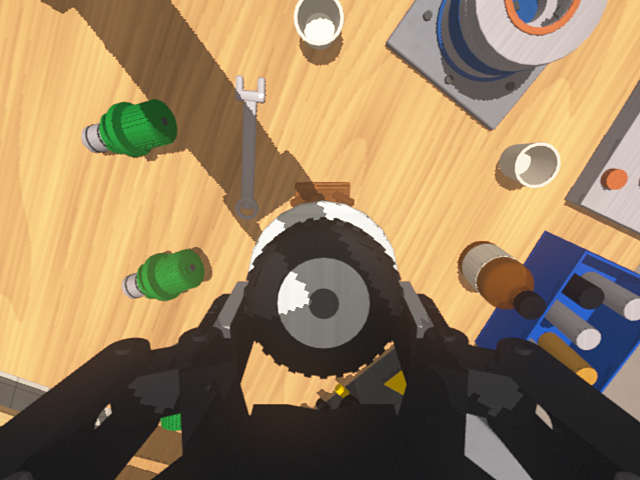

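The wrist view shows the knob top at (322,300), leaning about 15° towards the camera, held between the pads with a contact length of around 20 mm. That is good enough to carry. I go smoothly to above the mouth, aiming the nose tip at its centre.

Emit:
{"fn": "jog_arm", "kwargs": {
  "motion": [
    {"dx": 0.3,"dy": 0.8,"dz": 0,"turn": 0},
    {"dx": 0.6,"dy": 1.6,"dz": 0,"turn": 0},
    {"dx": 0.9,"dy": 2.4,"dz": -0.7,"turn": 0},
    {"dx": 1.1,"dy": 2.9,"dz": -0.7,"turn": 0},
    {"dx": 1.25,"dy": 3.2,"dz": -0.7,"turn": 0},
    {"dx": 1.25,"dy": 3.2,"dz": -0.7,"turn": 0},
    {"dx": 1.25,"dy": 3.2,"dz": -0.7,"turn": 0},
    {"dx": 1.1,"dy": 2.9,"dz": -0.7,"turn": 0},
    {"dx": 0.9,"dy": 2.4,"dz": -0.7,"turn": 0},
    {"dx": 0.75,"dy": 1.9,"dz": -0.7,"turn": 0},
    {"dx": 0.5,"dy": 1.3,"dz": 0,"turn": 0},
    {"dx": 0.35,"dy": 0.7,"dz": 0,"turn": 0}
  ]
}}

```text
time: 6.55
tool_pos: [0.5676, 0.0207, 0.3256]
tcp_rot: [-1.706, -2.636, 0.001]
wrist_force: [0.7, -0.0, -4.7]
width: 0.619
```

Emit:
{"fn": "jog_arm", "kwargs": {
  "motion": [
    {"dx": 0,"dy": 0,"dz": -1,"turn": 0},
    {"dx": 0,"dy": 0,"dz": -1.5,"turn": 0},
    {"dx": 0,"dy": 0,"dz": -1.5,"turn": 0},
    {"dx": 0,"dy": 0,"dz": -1.5,"turn": 0},
    {"dx": 0,"dy": 0,"dz": -1,"turn": 0},
    {"dx": 0,"dy": 0,"dz": 0,"turn": 0},
    {"dx": 0,"dy": 0,"dz": 0,"turn": 0}
  ]
}}

```text
time: 7.13
tool_pos: [0.567, 0.0177, 0.2608]
tcp_rot: [-1.71, -2.634, 0.001]
wrist_force: [-0.7, -1.1, -5.0]
width: 0.62
```

```bash
cat > top.py <<'E'
from h import *
def top():
    c=cam("wrist"); s=bot.read_state(); Rm,_=cv2.Rodrigues(s['tcp_rot']); W=cloud(*c[1:]); L=(W-s['tool_pos'])@Rm; p=c[0].astype(int)
    m=(p.max(-1)>95)&(p.max(-1)-p.min(-1)<35)&(L[...,2]<.0)&(L[...,2]>-.06)&(np.abs(L[...,1])<.024)
    n,l,st,ce=cv2.connectedComponentsWithStats(m.astype(np.uint8)); i=1+np.argmax(st[1:,4]); P=L[(l==i)]
    A=np.c_[P[:,:2],np.ones(len(P))]; k=np.linalg.lstsq(A,P[:,2],rcond=None)[0]
    print("knob top tool mm",(np.median(P,0)*1e3).round(1),"n",len(P),"slope deg",np.degrees(np.arctan(k[:2])).round(1),"extent",((P.max(0)-P.min(0))*1e3).round(1))
    return c
E
python3 -c "
from ax import *;axis()
from top import *;save('w3.png',top()[0])"
```

```text
scene 527 origin rel TCP mm [ -2.7   1.6 -29.1] lean deg x,y [-6.7 11.9] cost 3.37
side 302 origin rel TCP mm [ -0.9   2.4 -24.4] lean deg x,y [-6.5  7.9] cost 3.28
all 829 origin rel TCP mm [ -2.5   2.7 -25.9] lean deg x,y [-7.1 12. ] cost 3.59
jaw [ 0.91  0.41 -0.  ] tcp [0.567  0.0177 0.2608] wf [-0.69 -1.09 -5.03] tq [ 0.026 -0.011 -0.033] t 7.1333
knob top tool mm [ 15.1   0.5 -30.2] n 6175 slope deg [11.8  0.2] extent [29.7 30.3  8.9]
```

Lean is about 13°. Plan: lower the nose 25 mm into the bore, then move the hand against the lean so that the bore wall squares the nose up.

Emit:
{"fn": "jog_arm", "kwargs": {
  "motion": [
    {"dx": 0.15,"dy": -0.15,"dz": -0.8,"turn": 0},
    {"dx": 0.15,"dy": -0.15,"dz": -1,"turn": 0},
    {"dx": 0,"dy": 0,"dz": -1,"turn": 0},
    {"dx": 0,"dy": 0,"dz": -1,"turn": 0},
    {"dx": 0,"dy": 0,"dz": -1,"turn": 0},
    {"dx": 0,"dy": 0,"dz": -1,"turn": 0},
    {"dx": 0,"dy": 0,"dz": -0.8,"turn": 0},
    {"dx": 0,"dy": 0,"dz": 0,"turn": 0},
    {"dx": 0,"dy": 0,"dz": 0,"turn": 0}
  ]
}}

```text
time: 8.03
tool_pos: [0.5701, 0.015, 0.1944]
tcp_rot: [-1.709, -2.635, 0.003]
wrist_force: [0.8, -2.3, -3.7]
width: 0.623
```

Emit:
{"fn": "jog_arm", "kwargs": {
  "motion": [
    {"dx": 0.1,"dy": -0.22,"dz": 0,"turn": 0},
    {"dx": 0.1,"dy": -0.22,"dz": 0,"turn": 0},
    {"dx": 0.1,"dy": -0.22,"dz": 0,"turn": 0},
    {"dx": 0.1,"dy": -0.22,"dz": 0,"turn": 0},
    {"dx": 0.1,"dy": -0.22,"dz": 0,"turn": 0},
    {"dx": 0.1,"dy": -0.22,"dz": 0,"turn": 0},
    {"dx": 0.1,"dy": -0.22,"dz": 0,"turn": 0},
    {"dx": 0.1,"dy": -0.22,"dz": 0,"turn": 0},
    {"dx": 0,"dy": 0,"dz": 0,"turn": 0}
  ]
}}

```text
time: 8.78
tool_pos: [0.5781, -0.0025, 0.1951]
tcp_rot: [-1.709, -2.635, 0.001]
wrist_force: [-1.8, 0.6, -3.9]
width: 0.62
```

```bash
python3 -c "
from top import *;top();s=bot.read_state();print(s['tool_pos'],s['wrist_force'],s['torque'])"
```

```text
knob top tool mm [ 14.9   0.7 -30.9] n 5987 slope deg [8.  0.4] extent [30.3 30.3  7.3]
[ 0.57809176 -0.00237794  0.1950313 ] [-3.73334635 -0.10556201 -4.35081388] [ 0.09267228  0.69020636 -0.03878463]
```

Emit:
{"fn": "jog_arm", "kwargs": {
  "motion": [
    {"dx": 0.1,"dy": -0.22,"dz": 0,"turn": 0},
    {"dx": 0.1,"dy": -0.22,"dz": 0,"turn": 0},
    {"dx": 0.1,"dy": -0.22,"dz": 0,"turn": 0},
    {"dx": 0.1,"dy": -0.22,"dz": 0,"turn": 0},
    {"dx": 0,"dy": 0,"dz": 0,"turn": 0},
    {"dx": 0,"dy": 0,"dz": 0,"turn": 0}
  ]
}}

```text
time: 9.33
tool_pos: [0.5827, -0.0112, 0.1953]
tcp_rot: [1.71, 2.635, -0.0]
wrist_force: [-3.1, 0.3, -2.7]
width: 0.621
```

```bash
python3 -c "
from top import *;top();s=bot.read_state();print(s['tool_pos'],s['wrist_force'],s['torque'])
from ax import *;axis()"
```

```text
knob top tool mm [ 15.1   0.7 -31.5] n 5721 slope deg [2.3 0.8] extent [30.5 30.3  4.4]
[ 0.58261127 -0.01116404  0.19532628] [-3.30331623 -0.25372924 -3.36003373] [0.0449164  0.63088222 0.04126617]
scene 1571 origin rel TCP mm [ 16.1  -8.7 -87.1] lean deg x,y [-18.8  14.4] cost 18.84
side 738 origin rel TCP mm [-17.9 -14.8 -86.4] lean deg x,y [12.2 21. ] cost 19.17
all 2309 origin rel TCP mm [ 12.8  -9.3 -80.4] lean deg x,y [-23.8  17. ] cost 21.46
jaw [0.91 0.41 0.  ] tcp [ 0.5826 -0.0112  0.1953] wf [-3.3  -0.25 -3.36] tq [0.045 0.631 0.041] t 9.3833ax.py:10: RuntimeWarning: invalid value encountered in sqrt
  a=np.array([np.sin(x[3]),np.sin(x[4]),0]); a[2]=np.sqrt(1-a@a); q=P-(g+x[:3]); s=q@a; r=np.linalg.norm(q-np.outer(s,a),axis=1)
```

The lean is down to about 2°. I push a little more, back off to centre, and begin lowering.

Emit:
{"fn": "jog_arm", "kwargs": {
  "motion": [
    {"dx": 0.1,"dy": -0.22,"dz": 0,"turn": 0},
    {"dx": 0.05,"dy": -0.12,"dz": 0,"turn": 0},
    {"dx": 0,"dy": 0,"dz": 0,"turn": 0},
    {"dx": -0.15,"dy": 0.3,"dz": 0,"turn": 0},
    {"dx": -0.15,"dy": 0.3,"dz": 0,"turn": 0},
    {"dx": -0.15,"dy": 0.3,"dz": 0,"turn": 0},
    {"dx": 0,"dy": 0,"dz": 0,"turn": 0},
    {"dx": 0,"dy": 0,"dz": 0,"turn": 0}
  ]
}}

```text
time: 10.15
tool_pos: [0.5798, -0.005, 0.1955]
tcp_rot: [1.708, 2.635, 0.001]
wrist_force: [-0.4, -0.1, -3.9]
width: 0.619
```

```bash
python3 -c "
from top import *;top();s=bot.read_state();print(s['tool_pos'],s['wrist_force'],s['torque'])"
```

```text
knob top tool mm [ 15.4   0.8 -31.6] n 5691 slope deg [1.6 0.7] extent [30.4 30.5  4.4]
[ 0.57982234 -0.0051595   0.19546835] [ 0.42486143 -0.06579742 -4.03802309] [-0.04857076 -0.04802197  0.00465954]
```

Emit:
{"fn": "jog_arm", "kwargs": {
  "motion": [
    {"dx": 0,"dy": 0,"dz": -0.4,"turn": 0},
    {"dx": 0,"dy": 0,"dz": -0.4,"turn": 0},
    {"dx": 0,"dy": 0,"dz": -0.4,"turn": 0},
    {"dx": 0,"dy": 0,"dz": -0.4,"turn": 0},
    {"dx": 0,"dy": 0,"dz": 0,"turn": 0},
    {"dx": 0,"dy": 0,"dz": 0,"turn": 0}
  ]
}}

```text
time: 10.7
tool_pos: [0.5795, -0.0052, 0.1787]
tcp_rot: [-1.71, -2.635, -0.0]
wrist_force: [1.4, 0.1, -5.1]
width: 0.621
```

```bash
python3 -c "
from top import *;top();s=bot.read_state();print(s['tool_pos'],s['wrist_force'],s['torque'])"
```

```text
knob top tool mm [ 15.3   0.7 -31.3] n 5702 slope deg [1.3 0.7] extent [30.4 30.5  4.7]
[ 0.57954819 -0.00521556  0.17899675] [ 1.03707942  1.7209067  -4.98899396] [ 0.16195485 -0.33630258  0.01064073]
```

The nose has entered the guide bore with almost no force. I keep lowering until it rests on the lugs.

Emit:
{"fn": "jog_arm", "kwargs": {
  "motion": [
    {"dx": 0,"dy": 0,"dz": -0.25,"turn": 0},
    {"dx": 0,"dy": 0,"dz": -0.25,"turn": 0},
    {"dx": 0,"dy": 0,"dz": -0.25,"turn": 0},
    {"dx": 0,"dy": 0,"dz": 0,"turn": 0},
    {"dx": 0,"dy": 0,"dz": 0,"turn": 0}
  ]
}}

```text
time: 11.17
tool_pos: [0.5796, -0.0052, 0.1726]
tcp_rot: [1.709, 2.636, 0.001]
wrist_force: [-1.8, 1.5, 2.6]
width: 0.616
```

```bash
python3 -c "
from top import *;top();s=bot.read_state();print(s['tool_pos'],s['wrist_force'],s['torque'])"
```

```text
knob top tool mm [ 15.2   0.7 -31.6] n 5716 slope deg [1.3 0.8] extent [30.5 30.3  4.3]
[ 0.57967506 -0.00519981  0.17261276] [-0.40335666  1.473951    3.73675288] [0.18985459 0.33113295 0.30687818]
```

Vertical force has flipped sign with the origin about 16 mm above the mouth, so it sits on the lugs. I let go.

Emit:
{"fn": "jog_arm", "kwargs": {
  "motion": [
    {"dx": 0,"dy": 0,"dz": 0,"turn": 0},
    {"dx": 0,"dy": 0,"dz": 0,"turn": 0},
    {"dx": 0,"dy": 0,"dz": 0,"turn": 0},
    {"dx": 0,"dy": 0,"dz": 0,"turn": 0},
    {"dx": 0,"dy": 0,"dz": 0,"turn": 0},
    {"dx": 0,"dy": 0,"dz": 0,"turn": 0}
  ],
  "fingers": 8.54
}}

```text
time: 11.72
tool_pos: [0.5795, -0.0054, 0.1717]
tcp_rot: [-1.71, -2.636, 0.0]
wrist_force: [-0.4, 0.5, 0.5]
width: 0.996
```

```bash
python3 -c "
from top import *;c=top();save('w4.png',c[0]);s=bot.read_state();print(s['tool_pos'],s['wrist_force'],s['q'],s['width'])
W=cloud(*c[1:]);Rm,_=cv2.Rodrigues(s['tcp_rot']);L=(W-s['tool_pos'])@Rm;p=c[0].astype(int)
m=(p.max(-1)>95)&(p.max(-1)-p.min(-1)<35)&(L[...,2]<.0)&(L[...,2]>-.06)&(np.abs(L[...,1])<.02)&(L[...,0]>-.01)&(L[...,0]<.04)
print('top world',np.nanmedian(W[m],0))"
```

```text
knob top tool mm [ 16.1   0.7 -32.6] n 5659 slope deg [1.9 0.5] extent [30.2 30.3  4.7]
[ 0.5794943  -0.00534977  0.17168861] [ 0.46434577 -0.40214008 -0.2638041 ] [-5.22003671e-02  1.29732192e-01  1.87652559e+00 -2.03103949e-05
  1.13539736e+00 -4.72084704e-01] 0.9998916408938932
top world [0.57353392 0.00969185 0.20424757]
```

View pics/w4.png

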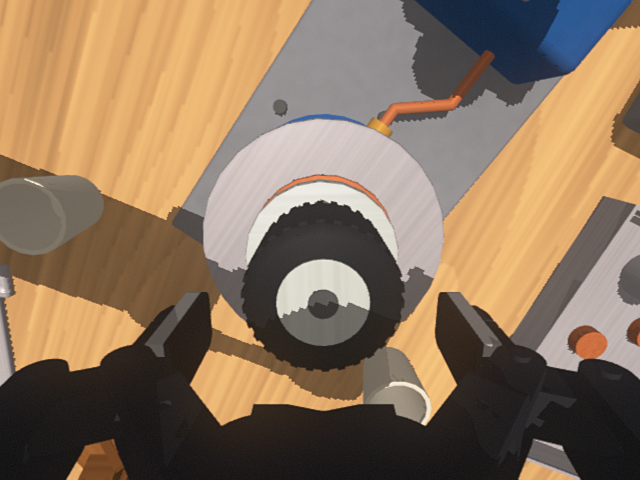

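The wrist view shows the plug standing in the mouth, knob top at (323,303), released, with a slight lean. I rise, wind the wrist back (+1.97 rad, which leaves over 270° clockwise), and centre on the mouth axis.

Emit:
{"fn": "jog_arm", "kwargs": {
  "motion": [
    {"dx": 0,"dy": 0,"dz": 2,"turn": 0},
    {"dx": 0,"dy": 0,"dz": 3,"turn": 0},
    {"dx": -0.05,"dy": 0.08,"dz": 0,"turn": 0.123},
    {"dx": -0.05,"dy": 0.1,"dz": 0,"turn": 0.123},
    {"dx": -0.05,"dy": 0.1,"dz": 0,"turn": 0.123},
    {"dx": -0.05,"dy": 0.1,"dz": 0,"turn": 0.123},
    {"dx": -0.05,"dy": 0.1,"dz": 0,"turn": 0.123},
    {"dx": -0.05,"dy": 0.1,"dz": 0,"turn": 0.123},
    {"dx": -0.05,"dy": 0.1,"dz": 0,"turn": 0.123},
    {"dx": -0.05,"dy": 0.1,"dz": 0,"turn": 0.123},
    {"dx": -0.05,"dy": 0.1,"dz": 0,"turn": 0.123},
    {"dx": 0,"dy": 0,"dz": 0,"turn": 0.123}
  ]
}}

```text
time: 12.77
tool_pos: [0.5749, 0.0037, 0.2217]
tcp_rot: [0.134, -3.139, -0.0]
wrist_force: [-0.5, -0.2, -0.4]
width: 1.001
```

Emit:
{"fn": "jog_arm", "kwargs": {
  "motion": [
    {"dx": 0,"dy": 0,"dz": 0,"turn": 0.123},
    {"dx": 0,"dy": 0,"dz": 0,"turn": 0.123},
    {"dx": 0,"dy": 0,"dz": 0,"turn": 0.123},
    {"dx": 0,"dy": 0,"dz": 0,"turn": 0.123},
    {"dx": 0,"dy": 0,"dz": 0,"turn": 0.123},
    {"dx": 0,"dy": 0,"dz": 0,"turn": 0.123},
    {"dx": 0,"dy": 0,"dz": 0,"turn": 0},
    {"dx": 0,"dy": 0,"dz": 0,"turn": 0}
  ]
}}

```text
time: 13.43
tool_pos: [0.575, 0.0035, 0.2217]
tcp_rot: [1.243, -2.885, -0.0]
wrist_force: [0.1, 0.3, 0.1]
width: 1.0
```

```bash
python3 - <<'E'
from h import *
s=bot.read_state();print(s['tool_pos'],s['q'].round(3))
for n in("wrist","scene","side"):
    c=cam(n);W=cloud(*c[1:]);p=c[0].astype(int)
    if n=="wrist":save("w5.png",c[0])
    r=np.hypot(W[...,0]-.574,W[...,1]-.006)
    gr=(p.max(-1)-p.min(-1)<35)&(p.max(-1)>95)
    P=W[gr&(r<.022)&(W[...,2]>.190)&(W[...,2]<.215)]; print(n,"top",len(P),np.median(P,0),P.min(0),P.max(0)) if len(P)>30 else 0
    P=W[gr&(r<.04)&(abs(W[...,2]-.157)<.009)]; print(n,"flange",len(P),P.min(0),P.max(0)) if len(P)>30 else 0
    m=(r<.075)&(abs(W[...,2]-.130)<.005)
    P=W[m];print(n,"rim",P.min(0),P.max(0),((P.min(0)+P.max(0))/2)[:2])
E
```

```text
[0.57496816 0.00350703 0.22173044] [-0.037  0.082  1.833  0.     1.226 -2.422]
wrist top 2701 [0.57402528 0.0083459  0.20437304] [ 0.55922723 -0.0062527   0.20225208] [0.58938231 0.02418638 0.20682225]
wrist flange 2523 [ 0.54051183 -0.02703007  0.1492536 ] [0.6051634  0.03309361 0.16549528]
wrist rim [ 0.51392645 -0.05650666  0.12612126] [0.63744863 0.06662095 0.13488588] [0.57568754 0.00505715]
scene top 31 [0.57932155 0.01525268 0.20319878] [0.56677192 0.00318702 0.20061287] [0.58781766 0.02332722 0.20673821]
scene flange 223 [ 0.54507556 -0.02889982  0.14824076] [0.60929678 0.03828921 0.16088328]
scene rim [ 0.51293557 -0.05988666  0.12500519] [0.63807082 0.06621827 0.13496305] [0.5755032 0.0031658]
side flange 58 [ 0.53922288 -0.02399032  0.15186866] [0.60595349 0.01775301 0.16230305]
side rim [ 0.51223823 -0.0597338   0.12507652] [0.63565237 0.05716528 0.13499614] [ 0.5739453  -0.00128426]
```

The rim centre is (0.575, 0.004) and the knob top (0.574, 0.009), which is a lean of about 3°. The jaws now close roughly along that lean and should straighten it. I descend and grip.

Emit:
{"fn": "jog_arm", "kwargs": {
  "motion": [
    {"dx": 0,"dy": 0.05,"dz": -1,"turn": 0},
    {"dx": 0,"dy": 0,"dz": -1.4,"turn": 0},
    {"dx": 0,"dy": 0,"dz": -1.4,"turn": 0},
    {"dx": 0,"dy": 0,"dz": -1,"turn": 0},
    {"dx": 0,"dy": 0,"dz": -0.5,"turn": 0},
    {"dx": 0,"dy": 0,"dz": 0,"turn": 0}
  ]
}}

```text
time: 14.08
tool_pos: [0.5737, 0.0041, 0.1667]
tcp_rot: [1.246, -2.88, -0.002]
wrist_force: [-0.4, 0.9, 0.0]
width: 1.001
```

Emit:
{"fn": "jog_arm", "kwargs": {
  "motion": [
    {"dx": 0,"dy": 0,"dz": 0,"turn": 0},
    {"dx": 0,"dy": 0,"dz": 0,"turn": 0},
    {"dx": 0,"dy": 0,"dz": 0,"turn": 0},
    {"dx": 0,"dy": 0,"dz": 0,"turn": 0},
    {"dx": 0,"dy": 0,"dz": 0,"turn": 0},
    {"dx": 0,"dy": 0,"dz": 0,"turn": 0},
    {"dx": 0,"dy": 0,"dz": 0,"turn": 0}
  ],
  "fingers": 4.0,
  "grip_force": 30
}}

```text
time: 14.67
tool_pos: [0.5756, 0.0042, 0.1698]
tcp_rot: [-1.248, 2.881, -0.001]
wrist_force: [-0.8, 2.4, 5.2]
width: 0.623
```

```bash
python3 -c "
from top import *;top();s=bot.read_state();print(s['tool_pos'],s['wrist_force'],s['torque'],s['width'])"
```

```text
knob top tool mm [ -1.9   0.7 -34.2] n 4977 slope deg [-1.8 -0.2] extent [30.6 29.9  4.4]
[0.57554645 0.00418884 0.16973171] [-0.66583744  0.49406887  5.61954787] [0.33800682 0.27192396 0.21875503] 0.6251957243530369
```

Gripped and centred. I start screwing clockwise (negative turn), following the 27 mm pitch down.

Emit:
{"fn": "jog_arm", "kwargs": {
  "motion": [
    {"dx": 0,"dy": 0,"dz": -0.05,"turn": -0.1},
    {"dx": 0,"dy": 0,"dz": -0.05,"turn": -0.12},
    {"dx": 0,"dy": 0,"dz": -0.05,"turn": -0.12},
    {"dx": 0,"dy": 0,"dz": -0.05,"turn": -0.12},
    {"dx": 0,"dy": 0,"dz": -0.05,"turn": -0.12},
    {"dx": 0,"dy": 0,"dz": -0.05,"turn": -0.12},
    {"dx": 0,"dy": 0,"dz": 0,"turn": 0}
  ],
  "grip_force": 40
}}

```text
time: 15.3
tool_pos: [0.5744, 0.0053, 0.1675]
tcp_rot: [0.178, -3.136, -0.003]
wrist_force: [-7.0, 4.4, 12.1]
width: 0.621
```

```bash
python3 -c "
from top import *;top();s=bot.read_state();print(s['tool_pos'],s['wrist_force'],s['torque'],s['width'],s['q'][5])"
```

```text
knob top tool mm [ -7.7   1.3 -36. ] n 4713 slope deg [-4.4  0.5] extent [30.7 30.1  5. ]
[0.57448943 0.00526946 0.16754756] [-6.21586816  3.14243128 11.94357547] [0.9869007  1.12080417 0.16602529] 0.6182710325320148 -1.7234835456833573
```

The plug has tipped about 4° in the direction the jaws don't centre, and it isn't descending. I ease the push and shift the hand to stand it straight before turning further.

Emit:
{"fn": "jog_arm", "kwargs": {
  "motion": [
    {"dx": -0.15,"dy": 0,"dz": 0.1,"turn": 0},
    {"dx": -0.2,"dy": 0,"dz": 0.05,"turn": 0},
    {"dx": -0.2,"dy": -0.05,"dz": 0,"turn": 0},
    {"dx": -0.15,"dy": -0.05,"dz": 0,"turn": 0},
    {"dx": 0,"dy": 0,"dz": 0,"turn": 0}
  ],
  "grip_force": 30
}}

```text
time: 15.77
tool_pos: [0.5707, 0.0045, 0.1685]
tcp_rot: [-0.184, 3.129, 0.003]
wrist_force: [4.0, 6.1, 1.8]
width: 0.62
```

```bash
cat > st.py <<'E'
from top import *
def st():
    c=top(); s=bot.read_state(); Rm,_=cv2.Rodrigues(s['tcp_rot']); W=cloud(*c[1:]); p=c[0].astype(int)
    gr=(p.max(-1)-p.min(-1)<35)&(p.max(-1)>95); r=np.hypot(W[...,0]-.575,W[...,1]-.004)
    P=W[gr&(r<.026)&(W[...,2]>.180)&(W[...,2]<.215)]
    print("top world",((P.min(0)+P.max(0))/2).round(4),"t",s['time'])
    print("tcp",s['tool_pos'].round(4),"F",s['wrist_force'].round(1),"M",s['torque'].round(2),"w",round(s['width'],3),"q6",s['q'][5].round(3),"toolx",Rm[:2,0].round(2))
    return c
E
python3 -c "
from st import *;save('w6.png',st()[0])"
```

```text
knob top tool mm [ -7.6   1.3 -36.1] n 4874 slope deg [-2.2  0.2] extent [31.2 30.1  4.6]
top world [0.5789 0.0069 0.2046] t 15.8167
tcp [0.5707 0.0044 0.1685] F [4.3 5.5 3. ] M [ 1.18 -0.96  0.27] w 0.625 q6 -1.727 toolx [-0.99 -0.12]
```

Lean is halved, but side forces suggest it is binding. I open the fingers to let it settle freely and check where it stands.

Emit:
{"fn": "jog_arm", "kwargs": {
  "motion": [
    {"dx": 0,"dy": 0,"dz": 0,"turn": 0},
    {"dx": 0,"dy": 0,"dz": 0,"turn": 0},
    {"dx": 0,"dy": 0,"dz": 0,"turn": 0},
    {"dx": 0,"dy": 0,"dz": 0,"turn": 0},
    {"dx": 0,"dy": 0,"dz": 0,"turn": 0},
    {"dx": 0,"dy": 0,"dz": 0,"turn": 0}
  ],
  "fingers": 8.0
}}

```text
time: 16.32
tool_pos: [0.5678, 0.0027, 0.167]
tcp_rot: [0.184, -3.136, 0.0]
wrist_force: [0.5, -0.1, 0.3]
width: 0.938
```

```bash
python3 - <<'E'
from st import *
c=st(); save('w7.png',c[0])
a=c[0]
o=[]
for n in("scene","side"):
    c=cam(n); f,cx,cy,R,t=c[2:]; q=R@np.array([.575,.004,.15])+t; u,v=(q[:2]/q[2]*f+[cx,cy]).astype(int)
    o.append(cv2.resize(c[0][v-50:v+50,u-50:u+50],(400,400),interpolation=cv2.INTER_CUBIC))
save("seat.png",np.hstack(o))
E
```

```text
knob top tool mm [-10.3   2.5 -37.6] n 4004 slope deg [-3.   0.1] extent [26.5 30.1  4.6]
top world [0.5788 0.0071 0.2048] t 16.3667
tcp [0.5678 0.0028 0.1671] F [0.5 0.5 0.4] M [ 0.04 -0.05 -0.  ] w 0.934 q6 -1.727 toolx [-0.99 -0.12]
```

View pics/seat.png

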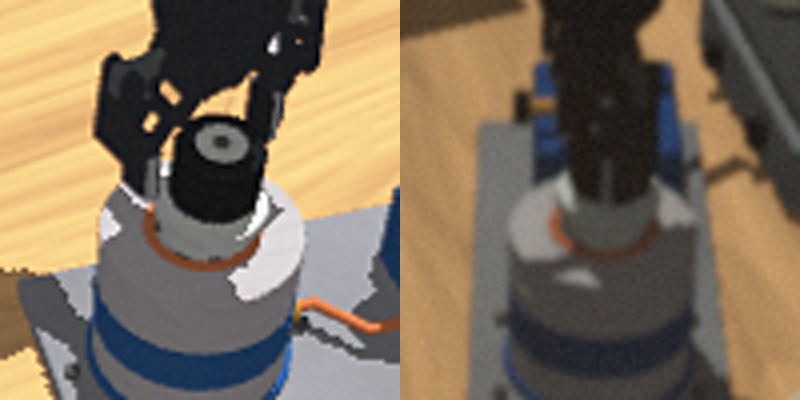

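The views show the plug standing nearly upright in the mouth, flange clear of the copper ring by about 16 mm. That is the maximum height, so the thread ends are still on top of the lugs and it must turn further before dropping in. I wind back, centre on the knob and regrip.

Emit:
{"fn": "jog_arm", "kwargs": {
  "motion": [
    {"dx": 0.2,"dy": 0.06,"dz": 0,"turn": 0},
    {"dx": 0.3,"dy": 0.1,"dz": 0,"turn": 0.115},
    {"dx": 0.3,"dy": 0.1,"dz": 0,"turn": 0.115},
    {"dx": 0.1,"dy": 0.06,"dz": 0,"turn": 0.115},
    {"dx": 0,"dy": 0,"dz": 0,"turn": 0.115},
    {"dx": 0,"dy": 0,"dz": 0,"turn": 0.115},
    {"dx": 0,"dy": 0,"dz": 0,"turn": 0.115},
    {"dx": 0,"dy": 0,"dz": 0,"turn": 0}
  ],
  "fingers": 8.54
}}

```text
time: 17.13
tool_pos: [0.5772, 0.0063, 0.1673]
tcp_rot: [-1.238, 2.887, -0.0]
wrist_force: [0.0, 0.2, -0.2]
width: 0.998
```

Emit:
{"fn": "jog_arm", "kwargs": {
  "motion": [
    {"dx": 0,"dy": 0,"dz": 0,"turn": 0},
    {"dx": 0,"dy": 0,"dz": 0,"turn": 0},
    {"dx": 0,"dy": 0,"dz": 0,"turn": 0},
    {"dx": 0,"dy": 0,"dz": 0,"turn": 0},
    {"dx": 0,"dy": 0,"dz": 0,"turn": 0},
    {"dx": 0,"dy": 0,"dz": 0,"turn": 0},
    {"dx": -0.15,"dy": -0.1,"dz": 0,"turn": 0},
    {"dx": 0,"dy": 0,"dz": 0,"turn": 0}
  ],
  "fingers": 4.0,
  "grip_force": 30
}}

```text
time: 17.8
tool_pos: [0.5764, 0.0054, 0.1678]
tcp_rot: [-1.232, 2.887, -0.001]
wrist_force: [3.1, -0.5, 0.4]
width: 0.628
```

```bash
python3 -c "
from st import *;st()"
```

```text
knob top tool mm [ -2.2   0.7 -37.4] n 5162 slope deg [-2.2 -0.1] extent [31.3 29.8  5. ]
top world [0.5783 0.0082 0.2054] t 17.85
tcp [0.5764 0.0054 0.1678] F [2.8 0.1 1.7] M [ 0.14 -0.64 -0.03] w 0.624 q6 -2.412 toolx [-0.69 -0.72]
```

Emit:
{"fn": "jog_arm", "kwargs": {
  "motion": [
    {"dx": 0,"dy": 0,"dz": 0,"turn": -0.1},
    {"dx": 0,"dy": 0,"dz": -0.02,"turn": -0.12},
    {"dx": 0,"dy": 0,"dz": -0.02,"turn": -0.12},
    {"dx": 0,"dy": 0,"dz": -0.02,"turn": -0.12},
    {"dx": 0,"dy": 0,"dz": -0.02,"turn": -0.12},
    {"dx": 0,"dy": 0,"dz": -0.02,"turn": -0.12},
    {"dx": 0,"dy": 0,"dz": 0,"turn": 0}
  ]
}}

```text
time: 18.43
tool_pos: [0.5757, 0.0042, 0.1658]
tcp_rot: [-0.162, 3.137, -0.003]
wrist_force: [3.6, -2.5, -3.1]
width: 0.622
```

```bash
python3 -c "
from st import *;st()"
```

```text
knob top tool mm [ -1.4   1.2 -37.3] n 5197 slope deg [-1.8 -0.1] extent [30.9 29.9  4.5]
top world [0.5779 0.0058 0.2032] t 18.4833
tcp [0.5756 0.0044 0.1658] F [ 3.8 -4.2 -3.2] M [-0.8  -0.94  0.01] w 0.627 q6 -1.713 toolx [-0.99 -0.11]
```

It is now descending, with the hand carrying its weight. I follow at full pitch rate.

Emit:
{"fn": "jog_arm", "kwargs": {
  "motion": [
    {"dx": 0,"dy": 0,"dz": -0.1,"turn": -0.1},
    {"dx": 0,"dy": 0,"dz": -0.08,"turn": -0.12},
    {"dx": 0,"dy": 0,"dz": -0.06,"turn": -0.12},
    {"dx": 0,"dy": 0,"dz": -0.05,"turn": -0.12},
    {"dx": 0,"dy": 0,"dz": -0.05,"turn": -0.12},
    {"dx": 0,"dy": 0,"dz": -0.05,"turn": -0.12},
    {"dx": 0,"dy": 0,"dz": 0,"turn": 0}
  ]
}}

```text
time: 19.07
tool_pos: [0.5749, 0.0046, 0.1624]
tcp_rot: [-0.919, -3.003, 0.002]
wrist_force: [0.5, -4.0, 1.3]
width: 0.624
```

```bash
python3 -c "
from st import *;st()"
```

```text
knob top tool mm [ -0.2   1.2 -37.4] n 5234 slope deg [-1.1  0. ] extent [31.1 29.7  4.1]
top world [0.5769 0.0047 0.1998] t 19.1167
tcp [0.5749 0.0046 0.1624] F [ 0.1 -4.   1.5] M [-0.79 -0.25 -0.11] w 0.623 q6 -1.016 toolx [-0.83  0.56]
```

Descending at pitch (3.4 mm in 40°). I continue 82° with a firmer grip.

Emit:
{"fn": "jog_arm", "kwargs": {
  "motion": [
    {"dx": 0,"dy": 0,"dz": -0.05,"turn": -0.12},
    {"dx": 0,"dy": 0,"dz": -0.05,"turn": -0.12},
    {"dx": 0,"dy": 0,"dz": -0.05,"turn": -0.12},
    {"dx": 0,"dy": 0,"dz": -0.05,"turn": -0.12},
    {"dx": 0,"dy": 0,"dz": -0.05,"turn": -0.12},
    {"dx": 0,"dy": 0,"dz": -0.05,"turn": -0.12},
    {"dx": 0,"dy": 0,"dz": -0.05,"turn": -0.12},
    {"dx": 0,"dy": 0,"dz": -0.05,"turn": -0.12},
    {"dx": 0,"dy": 0,"dz": -0.05,"turn": -0.12},
    {"dx": 0,"dy": 0,"dz": -0.05,"turn": -0.12},
    {"dx": 0,"dy": 0,"dz": -0.05,"turn": -0.12},
    {"dx": 0,"dy": 0,"dz": -0.05,"turn": -0.12}
  ],
  "grip_force": 50
}}

```text
time: 20.12
tool_pos: [0.5748, 0.0045, 0.156]
tcp_rot: [2.671, 1.653, -0.003]
wrist_force: [0.0, -3.5, 0.1]
width: 0.622
```

```bash
python3 -c "
from st import *;st()"
```

```text
knob top tool mm [  0.5  -0.4 -37.2] n 5136 slope deg [-1.1 -0.1] extent [30.8 29.6  4.3]
top world [0.5742 0.0045 0.1932] t 20.1667
tcp [0.5748 0.0046 0.1559] F [ 0.6 -3.2 -0.1] M [-1.04 -0.21 -0.07] w 0.623 q6 0.434 toolx [0.45 0.89]
```

Emit:
{"fn": "jog_arm", "kwargs": {
  "motion": [
    {"dx": 0,"dy": 0,"dz": -0.05,"turn": -0.12},
    {"dx": 0,"dy": 0,"dz": -0.05,"turn": -0.12},
    {"dx": 0,"dy": 0,"dz": -0.05,"turn": -0.12},
    {"dx": 0,"dy": 0,"dz": -0.05,"turn": -0.12},
    {"dx": 0,"dy": 0,"dz": -0.05,"turn": -0.12},
    {"dx": 0,"dy": 0,"dz": -0.05,"turn": -0.12},
    {"dx": 0,"dy": 0,"dz": -0.05,"turn": -0.12},
    {"dx": 0,"dy": 0,"dz": -0.05,"turn": -0.12},
    {"dx": 0,"dy": 0,"dz": 0,"turn": 0}
  ],
  "grip_force": 80
}}

```text
time: 20.92
tool_pos: [0.5753, 0.0047, 0.1529]
tcp_rot: [3.132, 0.238, -0.001]
wrist_force: [0.3, -3.4, 3.2]
width: 0.611
```

```bash
python3 -c "
from st import *;st()"
```

```text
knob top tool mm [ -0.5  -1.5 -37. ] n 5232 slope deg [-1.2 -0. ] extent [30.3 29.8  4.3]
top world [0.5736 0.006  0.1899] t 20.9667
tcp [0.5754 0.0047 0.1528] F [-0.3 -3.6  3.8] M [-1.1   0.19 -0.2 ] w 0.618 q6 1.381 toolx [0.99 0.15]
```

Emit:
{"fn": "jog_arm", "kwargs": {
  "motion": [
    {"dx": 0,"dy": 0,"dz": -0.04,"turn": -0.1},
    {"dx": 0,"dy": 0,"dz": -0.03,"turn": -0.1},
    {"dx": 0,"dy": 0,"dz": -0.02,"turn": -0.1},
    {"dx": 0,"dy": 0,"dz": 0,"turn": -0.1},
    {"dx": 0,"dy": 0,"dz": 0,"turn": -0.1},
    {"dx": 0,"dy": 0,"dz": 0,"turn": 0}
  ],
  "grip_force": 100
}}

```text
time: 21.47
tool_pos: [0.5769, 0.0034, 0.1523]
tcp_rot: [3.092, -0.539, 0.006]
wrist_force: [3.6, -10.8, 1.6]
width: 0.607
```

```bash
python3 -c "
from st import *;st();s=bot.read_state();print(s['joint_torque'][5])"
```

```text
knob top tool mm [ -1.5  -1.5 -37. ] n 5322 slope deg [0.1 0.2] extent [31.  30.   4.2]
top world [0.5749 0.0057 0.189 ] t 21.5167
tcp [0.5769 0.0034 0.1523] F [ 3.1 -9.4  1.5] M [-1.74 -0.57 -0.41] w 0.612 q6 1.881 toolx [ 0.94 -0.34]
-0.23602165281772614
```

Seated by height (top at 0.189 against 0.1885 expected). I relieve the side force and keep turning to find the stop.

Emit:
{"fn": "jog_arm", "kwargs": {
  "motion": [
    {"dx": 0.05,"dy": -0.1,"dz": 0,"turn": -0.1},
    {"dx": 0.05,"dy": -0.05,"dz": 0,"turn": -0.1},
    {"dx": 0,"dy": 0,"dz": 0,"turn": -0.1},
    {"dx": 0,"dy": 0,"dz": 0,"turn": -0.1},
    {"dx": 0,"dy": 0,"dz": 0,"turn": 0}
  ],
  "grip_force": 110
}}

```text
time: 21.93
tool_pos: [0.5771, 0.0021, 0.1522]
tcp_rot: [2.924, -1.141, 0.004]
wrist_force: [1.6, -9.0, 4.7]
width: 0.605
```

```bash
python3 -c "
from st import *;st();s=bot.read_state();print(s['joint_torque'][5])"
```

```text
knob top tool mm [ -2.9  -1.3 -36.9] n 5318 slope deg [-0.  0.] extent [30.9 29.8  4.2]
top world [0.575  0.0061 0.189 ] t 21.9833
tcp [0.5771 0.0021 0.1523] F [ 0.6 -9.9  3.8] M [-1.48 -0.13  0.14] w 0.609 q6 2.278 toolx [ 0.74 -0.68]
0.2443921286612749
```

The last joint is near its limit and the moment is only starting to rise. I regrip: open, centre, wind back 2 rad, and close firmly.

Emit:
{"fn": "jog_arm", "kwargs": {
  "motion": [
    {"dx": 0,"dy": 0,"dz": 0,"turn": 0},
    {"dx": 0,"dy": 0,"dz": 0,"turn": 0},
    {"dx": 0,"dy": 0,"dz": 0,"turn": 0},
    {"dx": 0,"dy": 0,"dz": 0,"turn": 0},
    {"dx": 0,"dy": 0,"dz": 0.1,"turn": 0},
    {"dx": -0.1,"dy": 0.1,"dz": 0.1,"turn": 0},
    {"dx": -0.1,"dy": 0.1,"dz": 0.1,"turn": 0.05},
    {"dx": -0.1,"dy": 0.1,"dz": 0,"turn": 0.12},
    {"dx": 0,"dy": 0,"dz": 0,"turn": 0.12},
    {"dx": 0,"dy": 0,"dz": 0,"turn": 0.12},
    {"dx": 0,"dy": 0,"dz": 0,"turn": 0.12},
    {"dx": 0,"dy": 0,"dz": 0,"turn": 0.12}
  ],
  "fingers": 8.54
}}

```text
time: 22.98
tool_pos: [0.5734, 0.007, 0.1546]
tcp_rot: [-3.138, 0.148, 0.0]
wrist_force: [-0.4, -0.6, -0.2]
width: 1.002
```

Emit:
{"fn": "jog_arm", "kwargs": {
  "motion": [
    {"dx": 0,"dy": 0,"dz": 0,"turn": 0.12},
    {"dx": 0,"dy": 0,"dz": 0,"turn": 0.12},
    {"dx": 0,"dy": 0,"dz": 0,"turn": 0.12},
    {"dx": 0,"dy": 0,"dz": 0,"turn": 0.12},
    {"dx": 0,"dy": 0,"dz": 0,"turn": 0.12},
    {"dx": 0,"dy": 0,"dz": 0,"turn": 0.12},
    {"dx": 0,"dy": 0,"dz": 0,"turn": 0.12},
    {"dx": 0,"dy": 0,"dz": 0,"turn": 0.12},
    {"dx": 0,"dy": 0,"dz": 0,"turn": 0.12},
    {"dx": 0,"dy": 0,"dz": 0,"turn": 0.12},
    {"dx": 0,"dy": 0,"dz": 0,"turn": 0.12},
    {"dx": 0,"dy": 0,"dz": 0,"turn": 0}
  ]
}}

```text
time: 23.98
tool_pos: [0.5735, 0.007, 0.1546]
tcp_rot: [-2.573, -1.803, -0.0]
wrist_force: [-0.6, 0.3, 0.4]
width: 0.996
```

```bash
python3 -c "
from st import *;st();s=bot.read_state();print(s['joint_torque'][5])"
```

```text
knob top tool mm [  0.2   2.  -34.6] n 4934 slope deg [-0.2 -0.1] extent [30.7 29.7  4.1]
top world [0.5749 0.0056 0.1893] t 24.0333
tcp [0.5735 0.0069 0.1546] F [-0.2  0.   0.1] M [-0.03 -0.01  0.01] w 1.006 q6 0.322 toolx [0.35 0.94]
-0.5208395607769489
```

Emit:
{"fn": "jog_arm", "kwargs": {
  "motion": [
    {"dx": 0.12,"dy": -0.15,"dz": -0.1,"turn": 0},
    {"dx": 0,"dy": 0,"dz": 0,"turn": 0},
    {"dx": 0,"dy": 0,"dz": 0,"turn": 0},
    {"dx": 0,"dy": 0,"dz": 0,"turn": 0},
    {"dx": 0,"dy": 0,"dz": 0,"turn": 0},
    {"dx": 0,"dy": 0,"dz": 0,"turn": 0},
    {"dx": 0,"dy": 0,"dz": 0,"turn": 0}
  ],
  "fingers": 4.0,
  "grip_force": 110
}}

```text
time: 24.62
tool_pos: [0.5752, 0.005, 0.1541]
tcp_rot: [2.576, 1.797, 0.001]
wrist_force: [-0.7, -1.8, 4.2]
width: 0.608
```

```bash
python3 -c "
from st import *;st();s=bot.read_state();print(s['joint_torque'][5])"
```

```text
knob top tool mm [  1.5  -0.3 -35.1] n 5066 slope deg [-0.2 -0.1] extent [31.  29.5  3.9]
top world [0.5749 0.0055 0.1892] t 24.6667
tcp [0.5752 0.005  0.1541] F [ 0.1 -1.3  3.8] M [-0.19  0.02 -0.3 ] w 0.611 q6 0.318 toolx [0.35 0.94]
-0.27678863145411015
```

Emit:
{"fn": "jog_arm", "kwargs": {
  "motion": [
    {"dx": 0,"dy": 0,"dz": 0,"turn": -0.08},
    {"dx": 0,"dy": 0,"dz": 0,"turn": -0.08},
    {"dx": 0,"dy": 0,"dz": 0,"turn": -0.08},
    {"dx": 0,"dy": 0,"dz": 0,"turn": 0}
  ]
}}

```text
time: 25.0
tool_pos: [0.5746, 0.0039, 0.1541]
tcp_rot: [2.773, 1.471, -0.002]
wrist_force: [-1.7, -6.4, 5.6]
width: 0.607
```

```bash
python3 -c "
from st import *;st();s=bot.read_state();print(s['joint_torque'][5])"
```

```text
knob top tool mm [  2.6  -0.7 -35.1] n 5131 slope deg [-0.3  0.1] extent [31.2 29.7  3.7]
top world [0.575  0.0027 0.189 ] t 25.05
tcp [0.5747 0.0038 0.1541] F [-1.3 -5.7  5.2] M [-0.97  0.17 -1.11] w 0.609 q6 0.56 toolx [0.56 0.83]
-1.0300242528319359
```

Emit:
{"fn": "jog_arm", "kwargs": {
  "motion": [
    {"dx": 0,"dy": 0,"dz": 0,"turn": -0.06},
    {"dx": 0,"dy": 0,"dz": 0,"turn": -0.06},
    {"dx": 0,"dy": 0,"dz": 0,"turn": 0},
    {"dx": 0,"dy": 0,"dz": 0,"turn": 0}
  ]
}}

```text
time: 25.38
tool_pos: [0.5763, 0.0057, 0.1541]
tcp_rot: [2.852, 1.314, 0.005]
wrist_force: [5.2, 1.8, 1.6]
width: 0.607
```

```bash
python3 -c "
from st import *;save('w8.png',st()[0]);s=bot.read_state();print(s['joint_torque'][5],s['joint_vel'][5],s['tcp_rot'])"
```

```text
knob top tool mm [  0.1  -0.8 -35.1] n 5098 slope deg [-0.1  0.1] extent [30.7 29.7  4. ]
top world [0.5749 0.0057 0.1893] t 25.4333
tcp [0.5762 0.0057 0.1541] F [4.8 2.5 1. ] M [ 0.38 -0.64  2.  ] w 0.611 q6 0.674 toolx [0.65 0.76]
1.9962067902088165 0.0007951269113919441 [2.85193391 1.31368721 0.00474408]
```

The moment has jumped to +2.0 N m for a 6.5° turn, so the thread has bitten and it is tight. I release, rise straight up and clear away.

Emit:
{"fn": "jog_arm", "kwargs": {
  "motion": [
    {"dx": 0,"dy": 0,"dz": 0,"turn": 0},
    {"dx": 0,"dy": 0,"dz": 0,"turn": 0},
    {"dx": 0,"dy": 0,"dz": 0,"turn": 0},
    {"dx": 0,"dy": 0,"dz": 0,"turn": 0},
    {"dx": 0,"dy": 0,"dz": 0,"turn": 0},
    {"dx": 0,"dy": 0,"dz": 0,"turn": 0},
    {"dx": 0,"dy": 0,"dz": 1.5,"turn": 0},
    {"dx": 0,"dy": 0,"dz": 2.5,"turn": 0},
    {"dx": 0,"dy": 0,"dz": 3,"turn": 0},
    {"dx": 0,"dy": 0,"dz": 3,"turn": 0},
    {"dx": 0,"dy": 0,"dz": 2,"turn": 0},
    {"dx": 0,"dy": 0,"dz": 0,"turn": 0}
  ],
  "fingers": 8.54
}}

```text
time: 26.43
tool_pos: [0.5777, 0.0051, 0.2798]
tcp_rot: [2.852, 1.306, 0.014]
wrist_force: [0.3, -0.4, 1.0]
width: 1.0
```

```bash
python3 - <<'E'
from h import *
s=bot.read_state();print(s['tool_pos'],s['wrist_force'].round(1),s['torque'].round(2),s['width'],s['time'])
for n in("wrist","scene","side"):
    c=cam(n);W=cloud(*c[1:]);p=c[0].astype(int); save("end_%s.png"%n,c[0])
    r=np.hypot(W[...,0]-.575,W[...,1]-.005); gr=(p.max(-1)-p.min(-1)<35)&(p.max(-1)>95)
    for lab,lo,hi,z0,z1 in(("top",0,.018,.18,.2),("flange",.029,.033,.136,.15),("rim",.042,.058,.12,.136)):
        P=W[(r>=lo)&(r<hi)&(W[...,2]>z0)&(W[...,2]<z1)&((lab!="top")|gr)]
        if len(P)>20: print(n,lab,len(P),"med z",np.median(P[:,2]).round(4),"ctr",((P.min(0)+P.max(0))/2)[:2].round(4))
E
```

```text
[0.57770339 0.00506926 0.27984013] [ 0.3 -0.4  1. ] [-0.04 -0.04 -0.  ] 0.999707277892814 26.4333
wrist top 1370 med z 0.1891 ctr [0.5756 0.0061]
wrist flange 737 med z 0.1428 ctr [0.5763 0.0079]
wrist rim 7325 med z 0.1304 ctr [0.575 0.005]
scene top 78 med z 0.1885 ctr [0.5745 0.0051]
scene flange 71 med z 0.1416 ctr [0.579  0.0045]
scene rim 513 med z 0.1296 ctr [0.5754 0.0053]
side top 25 med z 0.1902 ctr [0.577  0.0114]
side flange 54 med z 0.1432 ctr [ 0.5748 -0.0034]
side rim 354 med z 0.1316 ctr [0.5748 0.0022]
```

View pics/end_scene.png

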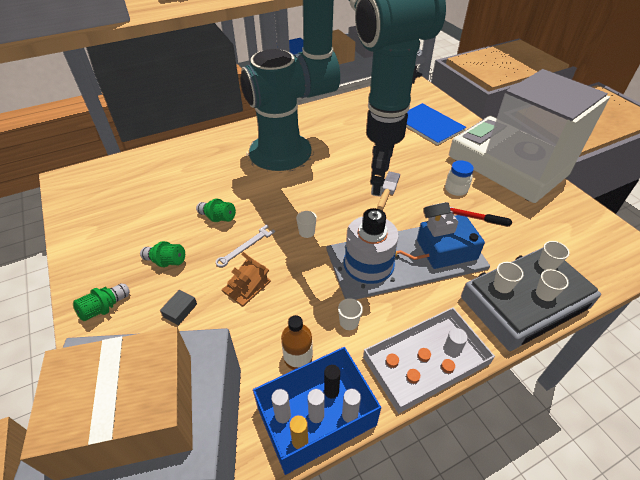

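The scene view shows the plug seated upright in the press (knob at (374,220)), the hand clear above it, and every bystander where it was. Heights match a closed plug: flange 12.3 mm above the rim against 12.5 nominal. I hand in.

```bash
python3 -c "
from workcell import bot;print(bot.finish_job())"
```

```text
the job is handed in; nothing more can be done
None
```

The press is closed. The plug is screwed down tight on the copper seal, and I handed the job in at about 26.5 s of the 67 s allowed.

- **What I did:**
  - I lifted the plug by its knob in a light grip and jogged the arm up and down so the nose drooped.
  - I squared it against the bore wall, set it on the lugs and let go.
  - I then took the knob from above and screwed it clockwise. It took three grips in all: one early to re-centre, one near the end because the last joint was close to its limit.
- **Last checks:**
  - Seating height: the flange top is 11.6 to 12.4 mm above the rim (12.5 expected), and the knob top is at 188.5 to 190 mm (188.5 expected).
  - The hand is open, about 9 cm above the knob, and touching nothing.
  - By eye, the bystanders in the scene view are where they were at the start.
- **What disagreed:**
  - **Lean:** the plug leaned 2–4° when first set in, and the first 40° of turning gave no descent, so I released and regripped.
  - **Moment:** the last moment reading was +2.0 N m, above the roughly 1 N m asked for. The reading just before it was −1.1 N m, a sign I can't fully explain. I judged it tight because the moment rose steeply over the last 6.5°, and did not test it again after letting go.

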